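# Find the loose pipe-clip bolt and hold its cap open

## Task

Turn the pipe vise's tee handle clockwise until its jaw bears hard on the pipe, then tap the bolt head of each of the three hinged pipe clips from above with your fingers, left one first, then middle, then right, to find the one loose bolt. Swing the cap of that clip up off the pipe, well over half of its way, and finish while still holding it up there with the vise still tight, leaving the other fittings on the bench where they lie.

Things in the scene. Friction and masses are not known exactly. Their poses are not given: they have to be found in the camera images.
- rig: Fixed work: level steel pipe, 48 mm thick, axis 85 mm up, through a cast-iron yoke pipe vise (left end; fixed yoke 190 mm high, 165 mm across, 80 mm along the pipe) and three alike iron clips on a 130 x 340 mm board. Origin: on the bench under the pipe axis; y along the pipe to the left, x across, away from the robot. Vise screw at y 235 mm, clips at y 90 (left), -15 (middle), -120 (right).
- vise_hub (a point): Middle of the vise's tee handle: on the upright screw axis, at the height of the level handle bar (232 to 241 mm up; it sinks as it is screwed in). Bar: round steel, 13 mm thick, 170 mm between the centres of its 22 mm end balls. Hub: 32 mm thick, 30 mm high. 40 mm or more are free under the bar.
- vise_bar_end (a point): Centre of one of the two balls of the handle bar, 85 mm from the screw axis (the other lies opposite).
- vise_handle (a joint): Turn of the vise handle, rad; grows as it is turned clockwise seen from above, which lowers the jaw 10 mm a turn. At 5.65 the jaw bears on the pipe and the handle stops dead; it starts 2.6 to 4.3 rad short of that. Stiff (about 2 N at the bar's end), stays where it is left.
- vise_jaw (a joint): Travel of the vise's upper V jaw, m, downwards: 0.009 = bearing on the pipe (it starts 4 to 7 mm above it).
- bolt_left_top (a point): Centre of the top of the left clip's hexagon bolt head (left, middle, right as the robot sees them): 19 mm wide, 8 mm high, top 104.5 mm up, 48 mm from the pipe axis on the robot's side. Tight, it does not give at all; loose, it sinks 5 mm when pushed down (spring washer, 1.5 N rising to 5 N) and comes up again. Just one is loose, a different one each time; all look the same.
- cap_left (a joint): Opening of the left clip's iron cap (half ring, 28 mm wide, 0.3 kg), rad: 0 shut, grows as its bolt side swings up and away from the robot, stop 1.15; falls shut if let go. Bolt lug: 28 mm along the pipe, 34 across, 9 thick, middle 14.5 mm under the bolt head's top; pinch it from above by its sides facing along the pipe. A tight bolt keeps its cap shut; a loose one lifts with its cap.
- cap_left_hinge (a point): Middle of the left cap's hinge pin, beyond the pipe, 40 mm from its axis, level with it and 88 mm from the bolt. The hinge axis is this point's y axis, along the pipe.
- bolt_middle_top (a point): Centre of the top of the middle clip's hexagon bolt head (left, middle, right as the robot sees them): 19 mm wide, 8 mm high, top 104.5 mm up, 48 mm from the pipe axis on the robot's side. Tight, it does not give at all; loose, it sinks 5 mm when pushed down (spring washer, 1.5 N rising to 5 N) and comes up again. Just one is loose, a different one each time; all look the same.
- cap_middle (a joint): Opening of the middle clip's iron cap (half ring, 28 mm wide, 0.3 kg), rad: 0 shut, grows as its bolt side swings up and away from the robot, stop 1.15; falls shut if let go. Bolt lug: 28 mm along the pipe, 34 across, 9 thick, middle 14.5 mm under the bolt head's top; pinch it from above by its sides facing along the pipe. A tight bolt keeps its cap shut; a loose one lifts with its cap.
- cap_middle_hinge (a point): Middle of the middle cap's hinge pin, beyond the pipe, 40 mm from its axis, level with it and 88 mm from the bolt. The hinge axis is this point's y axis, along the pipe.
- bolt_right_top (a point): Centre of the top of the right clip's hexagon bolt head (left, middle, right as the robot sees them): 19 mm wide, 8 mm high, top 104.5 mm up, 48 mm from the pipe axis on the robot's side. Tight, it does not give at all; loose, it sinks 5 mm when pushed down (spring washer, 1.5 N rising to 5 N) and comes up again. Just one is loose, a different one each time; all look the same.
- cap_right (a joint): Opening of the right clip's iron cap (half ring, 28 mm wide, 0.3 kg), rad: 0 shut, grows as its bolt side swings up and away from the robot, stop 1.15; falls shut if let go. Bolt lug: 28 mm along the pipe, 34 across, 9 thick, middle 14.5 mm under the bolt head's top; pinch it from above by its sides facing along the pipe. A tight bolt keeps its cap shut; a loose one lifts with its cap.
- cap_right_hinge (a point): Middle of the right cap's hinge pin, beyond the pipe, 40 mm from its axis, level with it and 88 mm from the bolt. The hinge axis is this point's y axis, along the pipe.
- canister: Tin canister with knurled screw lid, 76 mm thick, 100 mm high, upright. Origin: centre of its underside. Bystander.
- check_valve: Brass check valve lying on the bench, 100 mm long (x), 44 mm wide, 70 mm high. Origin: centre of its underside. Bystander.
- trap: Cast-iron P-trap section lying flat, a U about 150 by 160 mm, 52 mm high. Origin: on the bench at the middle of the U. Bystander.
- washer_low: Lower of two stacked lead washers, 54 mm across, 8 mm thick. Origin: centre of its underside. Bystander.
- washer_top: Upper of the two lead washers, the same size. Origin: centre of its underside. Bystander.
- tee: Iron pipe tee lying behind the board, 74 mm long, 42 mm high. Origin: on the bench under its middle. Bystander.
- union: Brass union nut, 46 mm across flats, 34 mm high. Origin: centre of its underside. Bystander.
- wrench: Steel wrench lying on the bench, 200 mm long. Bystander.

How it is judged:
On the way, in this order (a step that is already met when the one before it is completed fails the run):
1. the vise jaw bears on the pipe (value of joint vise_jaw above 0.0086 m), for 0.2 s.
2. the left bolt head has been tapped by the fingers (over 2 N) (contact force between the fingers and bolt_left above 2 N), for 0.02 s.
3. the middle bolt head has been tapped by the fingers (over 2 N) (contact force between the fingers and bolt_middle above 2 N), for 0.02 s.
4. the right bolt head has been tapped by the fingers (over 2 N) (contact force between the fingers and bolt_right above 2 N), for 0.02 s.
At the end, for the whole second after the job is handed in: The fingers hold the loose bolt's cap up, at rest, at least 0.6 rad open (of 1.15), the other two caps are shut, and the vise jaw still bears on the pipe (within 0.4 mm) (value of joint vise_jaw above 0.0086 m and ((value of joint cap_left above 0.6 rad and contact force between the fingers and cap_left above 0.5 N and velocity of joint cap_left between -0.1 and 0.1 rad/s and value of joint each of cap_middle, cap_right below 0.1 rad) or (value of joint cap_middle above 0.6 rad and contact force between the fingers and cap_middle above 0.5 N and velocity of joint cap_middle between -0.1 and 0.1 rad/s and value of joint each of cap_left, cap_right below 0.1 rad) or (value of joint cap_right above 0.6 rad and contact force between the fingers and cap_right above 0.5 N and velocity of joint cap_right between -0.1 and 0.1 rad/s and value of joint each of cap_left, cap_middle below 0.1 rad))); the arm keeps its last pose, push and grip.
It fails at once if a loose fitting or tool on the bench is pushed over 30 mm from its place (distance of any of canister, check_valve, trap, washer_low, washer_top, tee, union, wrench from where it was at the start of the episode above 0.03 m).
It also fails if it takes over 61 s, if anything falls off the work surface, if the arm or the gripper's body presses on something with over 40 N, if the wrist force passes 120 N, or if a joint passes its speed limit or range.

## Robot

A 6-joint arm with a two-finger parallel gripper is mounted at the origin on the work surface. World frame = base frame: x ahead of the robot, y to its left, z up, the work surface at z = 0. Lengths are in m, angles in rad, forces in N, time in s.
With the tool pointing down it reaches from about 0.425 to 0.95 m from the base axis. Payload 14.7 kg.
Tool frame: the origin (TCP) lies midway between the tips of the shut fingers; the grasp point (between the pads) lies 19 mm behind it (env.grip_point_offset is the distance from the TCP to the grasp point, in m); z points along the fingers, y is the line along which they close (so a half turn about z gives the same grasp; the last joint's range is limited). The gripper opens to 85 mm and grips with 20 to 120 N. Pads are 22 mm wide; open, the fingers measure 114 mm over their backs; the gripper's body (76 mm by 85 mm) begins 54 mm behind the grasp point. The pads swing forward as they close: fully open they stand 13 mm farther back than shut.
Start: joints at [1.061, 0.48, 1.596, -0, 1.065, -0.047], TCP at [0.29, 0.582, 0.231] pointing down, gripper open.
Joint ranges: [-2.75, 2.75], [-0.82, 2.05], [0.23, 2.67], [-1.56, 4.7], [0.09, 2.69], [-2.92, 2.92]. Speed limits (rad/s): [1.89, 1.89, 2.39, 3.01, 3.01, 3.01].

## Interface

Orientations are given as a rotation vector (axis times angle).
In Python, from plant import env, kinematics, telemetry, eyes gives the robot as it stands. Calls block until the motion is done:
- env.goto(position, orientation): joint-space move of the TCP to a pose.
- env.move_linear(position, ori=None, v=0.15, max_force=None): straight line of the TCP; ori=None keeps the orientation; v is the mean speed in m/s. With max_force (N) it stops when the force on the tool has changed by that much, and returns True; else False.
- env.goto_joints(angles): joint-space move.
- env.gripper_to(opening): finger opening in m; the grip force is fixed at half the most; returns when the fingers have stopped.
- env.wait(seconds).
- kinematics.ik(position, orientation): joint angles nearest the present ones, or None.
- telemetry.get_state(): the state.
- eyes.capture(name): name is "scene" or "top" or "wrist"; returns a dict with "img" (480x640x3 uint8, red, green, blue), "fx", "fy", "cx", "cy" (pixels), "T" (4x4, takes a point from camera to world coordinates); the wrist camera has in their place "T_tool_cam" (4x4, takes a point from camera to tool coordinates, whose origin is the TCP and whose axes are the flange's). Camera axes: x right, y up, looking along -z (the intrinsics and any distortion apply to the point x, -y, -z); pixel columns grow to the right and rows downward; lengths in m; the calibration is good to about 2 mm. A picture is of the moment at which its call begins: read the wrist's pose just before it. There is no depth.
A pose or a line that the arm cannot do raises env.IKError and nothing moves.
- env.job_done(): hands the job in; it is judged then, once.
The state is a dict: "time": time; "joints": joint angles; "joint_vel": joint speeds; "tau": joint torques, N m; "tool_pos": TCP position; "tcp_rot": TCP orientation; "force": force on the tool from outside, world axes, zero at the start; "wrist_torque": the same for the moment, N m; "gripper_width": finger opening in m; "gripper_force": force on a finger pad.
Only numpy, scipy, OpenCV 4.12 (cv2) and the standard library are available. Lean on these libraries where they do the work, as an engineer would, in place of code of your own. Each camera call takes 0.05 s, during which the arm holds its last target. There are 200 camera calls.

## Working session

There is one attempt and no reset: what is moved stays moved. The work goes in short steps, each a Python script; the robot and the scene stay as the last script left them, time stands still between calls to the robot, and variables do not carry over. Pictures are saved under pics/ and viewed, at most 10 in all, crops included, and the job is handed in when it is done.

```bash
ls; mkdir -p pics; python3 - <<'E'
from plant import env, kinematics, telemetry, eyes
import cv2, numpy as np
s=telemetry.get_state(); print(s)
for n in ("scene","top"):
    c=eyes.capture(n); print(n,c["fx"],c["fy"],c["cx"],c["cy"],np.round(c["T"],3).tolist(),[k for k in c])
    cv2.imwrite(f"pics/{n}0.png",c["img"][:,:,::-1])
E
```

```text
pics
{'time': 0.0, 'joints': array([ 1.06141314e+00,  4.80815376e-01,  1.59686688e+00,  1.76222924e-05,
        1.06510718e+00, -4.66089330e-02]), 'joint_vel': array([ 7.82449596e-05, -6.67484355e-04, -1.19440261e-03, -1.41417418e-03,
       -5.52639381e-04, -3.53754305e-04]), 'tau': array([-8.42892739e-03, -9.50655913e+01, -4.30178082e+01, -8.48113596e-04,
        1.21290382e-02, -3.51716915e-05]), 'tool_pos': array([0.28996185, 0.58128185, 0.23068568]), 'tcp_rot': array([-7.20389077e-01, -3.05752909e+00,  1.80087610e-03]), 'force': array([ 0.00888501, -0.30300184,  0.20093883]), 'wrist_torque': array([-0.01369292,  0.00144431, -0.0330831 ]), 'gripper_force': 0.0, 'gripper_width': 0.08552929058936358}
scene 497.5251138961055 497.5251138961055 316.18733957088733 244.8392962612159 [[-0.836, -0.367, 0.408, 1.04], [0.549, -0.587, 0.596, 0.618], [0.021, 0.722, 0.692, 0.959], [0.0, 0.0, 0.0, 1.0]] ['img', 'fx', 'fy', 'cx', 'cy', 'T']
top 537.9619963794063 537.9619963794063 315.05660142584134 241.20789150087091 [[0.027, 0.995, -0.099, 0.462], [-1.0, 0.027, -0.005, -0.072], [-0.003, 0.099, 0.995, 1.246], [0.0, 0.0, 0.0, 1.0]] ['img', 'fx', 'fy', 'cx', 'cy', 'T']
```

View pics/top0.png

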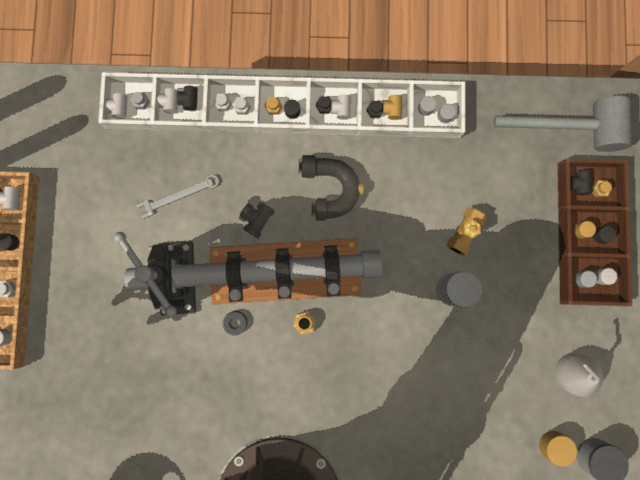

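View pics/scene0.png

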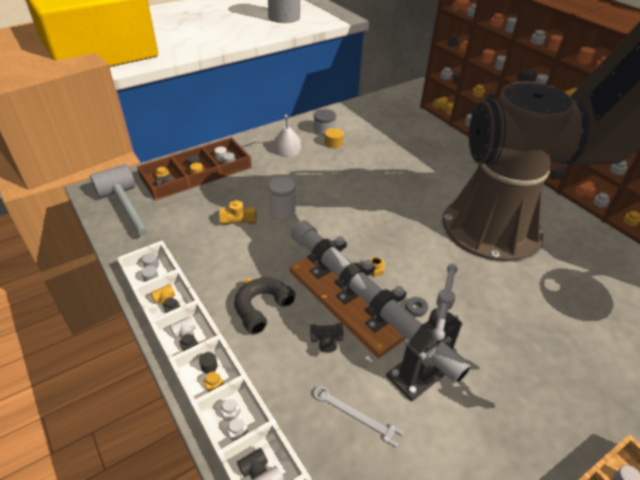

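The top view shows the handle balls at about (121,238) and (171,310), the hub at (147,275), and the bolts at about (236,295), (284,291) and (333,288). I'll convert these to world positions and view an enlarged crop.

```bash
cat > h.py <<'E'
from plant import env, kinematics, telemetry, eyes
import cv2, numpy as np
from scipy.spatial.transform import Rotation as R
def cast(c,u,v,z,T=None):
    T=c["T"] if T is None else T
    d=T[:3,:3]@np.array([(u-c["cx"])/c["fx"],-(v-c["cy"])/c["fy"],-1]); o=T[:3,3]
    return o+d*(z-o[2])/d[2]
def proj(c,p,T=None):
    T=c["T"] if T is None else T
    q=T[:3,:3].T@(np.asarray(p)-T[:3,3]); return c["cx"]+c["fx"]*q[0]/-q[2], c["cy"]+c["fy"]*q[1]/q[2]
def wrist():
    s=telemetry.get_state(); c=eyes.capture("wrist")
    W=np.eye(4); W[:3,:3]=R.from_rotvec(s["tcp_rot"]).as_matrix(); W[:3,3]=s["tool_pos"]
    c["T"]=W@c["T_tool_cam"]; return c
def down(a,tilt=0,tax="y"):
    """fingers down, closing line (tool y) at world angle a"""
    y=np.array([np.cos(a),np.sin(a),0]); z=np.array([0,0,-1.]); x=np.cross(y,z)
    return R.from_matrix(np.c_[x,y,z]).as_rotvec()
E
python3 - <<'E'
from h import *
c=eyes.capture("top")
for n,u,v,z in [("b1",121,238,.237),("b2",171,310,.237),("hub",147,275,.25),("L",236,295,.1045),("M",284,291,.1045),("R",333,288,.1045),("union",304,322,.034),("washer",236,322,.016),("can",463,289,.1)]:
    print(n,np.round(cast(c,u,v,z),3))
im=c["img"][215:335,100:400,::-1]
# 300x120 -> 2 halves stacked at 5x
a=cv2.resize(im[:,:150],None,fx=5,fy=4.9,interpolation=2)
cv2.imwrite("pics/crop1.png",cv2.resize(im[:,:130],(650,600),interpolation=2))
cv2.imwrite("pics/crop2.png",cv2.resize(im[20:,100:260],(800,500),interpolation=2))
E
```

```text
b1 [0.559 0.3   0.237]
b2 [0.427 0.198 0.237]
hub [0.49  0.242 0.25 ]
L [0.457 0.098 0.105]
M [ 0.468 -0.003  0.105]
R [ 0.478 -0.107  0.105]
union [ 0.401 -0.046  0.034]
washer [0.396 0.108 0.016]
can [ 0.483 -0.382  0.1  ]
```

View pics/crop1.png

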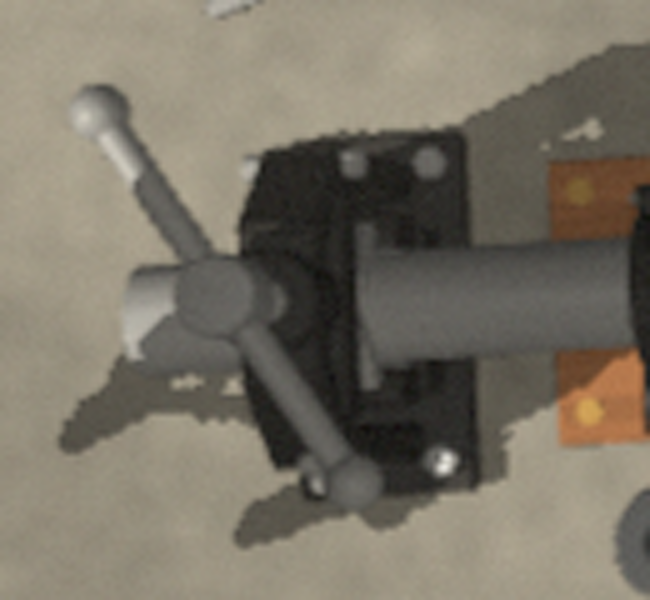

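View pics/crop2.png

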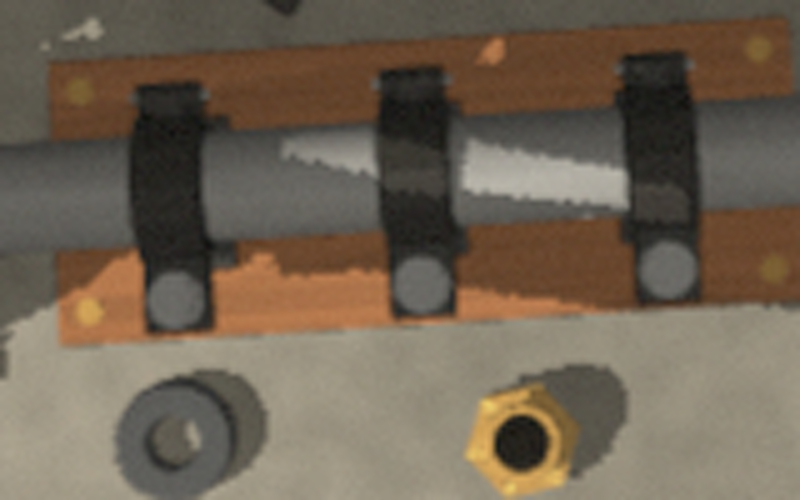

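The crop gives the balls at (120,237) and (171,311.4) and the bolts at (235.2,294.8), (284,292) and (333.4,288.8). The rig yaw comes out near 0.1 rad. Next I'll fit the rig pose and check reach for every phase before moving.

```bash
cat >> h.py <<'E'
import json,os
def fit(pts,loc):
    pts=np.array(pts)[:,:2];loc=np.array(loc);pc=pts.mean(0);lc=loc.mean(0)
    a=pts-pc;b=loc-lc
    yaw=np.arctan2((b[:,0]*a[:,1]-b[:,1]*a[:,0]).sum(),(b*a).sum())
    c,s=np.cos(yaw),np.sin(yaw);M=np.array([[c,-s],[s,c]])
    return pc-M@lc,yaw,M
BL=np.array([[-.048,.09],[-.048,-.015],[-.048,-.12]])
def rig(p,o,yaw):
    c,s=np.cos(yaw),np.sin(yaw); p=np.asarray(p,float)
    return np.array([o[0]+c*p[0]-s*p[1],o[1]+s*p[0]+c*p[1],p[2]])
def cap_pose(i,th,o,yaw,g=.019,zg=.09,tilt=None):
    """TCP pose gripping lug of clip i, cap opened th"""
    tilt=th if tilt is None else tilt
    v=np.array([-.088,zg-.085]); c,s=np.cos(th),np.sin(th)
    gp=np.array([.04+c*v[0]+s*v[1],BL[i,1],.085-s*v[0]+c*v[1]])
    Rt=R.from_rotvec([0,tilt*np.cos(0),0])
    Rw=R.from_euler('z',yaw)*Rt*R.from_euler('z',-yaw)*R.from_rotvec(down(yaw+np.pi/2))
    p=rig(gp,o,yaw)+Rw.as_matrix()[:,2]*g
    return p,Rw.as_rotvec()
E
python3 - <<'E'
from h import *
c=eyes.capture("top")
px=[(235.2,294.8,.1045),(284,292,.1045),(333.4,288.8,.1045)]
P=[cast(c,*p) for p in px]; b=[cast(c,120,237,.237),cast(c,171,311.4,.237)]
h=(b[0]+b[1])/2
o,yaw,M=fit(P+[h],np.r_[BL,[[0,.235]]])
print(np.round(o,4),yaw,"hub",h,rig([0,.235,.237],o,yaw),"ang",np.degrees(np.arctan2(*(b[0]-b[1])[1::-1])))
for p,l in zip(P,BL): print(np.round(p[:2]-rig([*l,0],o,yaw)[:2],4))
json.dump([o.tolist(),yaw],open("rig.json","w"))
ha=rig([0,.235,.237],o,yaw)
for cl in (yaw+np.pi/2,yaw-np.pi/2):
  print("cl",cl,[None if (q:=kinematics.ik(np.r_[ha[:2]+.066*np.array([np.cos(np.radians(d)),np.sin(np.radians(d))]),.213],down(cl))) is None else np.round(q,2).tolist() for d in (66,0,-60,-120,-180)])
for i in range(3):
  for f in (1,.6,.3):
    print(i,f,[None if (q:=kinematics.ik(*cap_pose(i,t,o,yaw,tilt=f*t))) is None else np.round(q,2).tolist() for t in (0,.4,.8,.9)])
E
```

```text
[0.5131 0.0154] 0.08811225215398726 hub [0.49239294 0.24972134 0.237     ] [0.49237475 0.24949167 0.237     ] ang 37.24437828421142
[ 0.0002 -0.0014]
[-0.0003  0.0004]
[0.     0.0008]
cl 1.6589085789488838 [[0.49, 0.44, 1.72, 0.0, 0.98, -1.17], [0.37, 0.45, 1.71, 0.0, 0.99, -1.29], [0.3, 0.37, 1.83, -0.0, 0.94, -1.36], [0.34, 0.29, 1.96, -0.0, 0.89, -1.32], [0.47, 0.29, 1.97, 0.0, 0.89, -1.19]]
cl -1.4826840746409093 [[0.49, 0.44, 1.72, -0.0, 0.98, 1.97], [0.37, 0.45, 1.71, -0.0, 0.99, 1.85], [0.3, 0.37, 1.83, -0.0, 0.94, 1.78], [0.34, 0.29, 1.96, -0.0, 0.89, 1.82], [0.47, 0.29, 1.97, -0.0, 0.89, 1.95]]
0 1 [[0.15, 0.48, 2.15, -0.0, 0.51, -1.51], [0.14, 0.62, 1.81, 0.02, 1.12, -1.54], [0.13, 0.83, 1.47, 0.03, 1.64, -1.54], [0.13, 0.89, 1.39, 0.03, 1.76, -1.54]]
0 0.6 [[0.15, 0.48, 2.15, -0.0, 0.51, -1.51], [0.14, 0.53, 1.92, 0.02, 0.92, -1.53], [0.13, 0.65, 1.68, 0.02, 1.29, -1.54], [0.13, 0.68, 1.62, 0.02, 1.38, -1.54]]
0 0.3 [[0.15, 0.48, 2.15, -0.0, 0.51, -1.51], [0.15, 0.48, 2.01, 0.01, 0.77, -1.52], [0.14, 0.52, 1.86, 0.01, 1.01, -1.53], [0.14, 0.53, 1.81, 0.02, 1.06, -1.53]]
1 
[... 301 characters left out ...]
 0.68, 1.63, -0.06, 1.37, -1.65]]
1 0.3 [[-0.07, 0.48, 2.15, -0.0, 0.51, -1.73], [-0.06, 0.48, 2.02, -0.02, 0.77, -1.7], [-0.04, 0.52, 1.86, -0.04, 1.01, -1.68], [-0.04, 0.53, 1.82, -0.04, 1.06, -1.67]]
2 1 [[-0.29, 0.5, 2.1, -0.0, 0.54, -1.94], [-0.2, 0.63, 1.77, -0.12, 1.13, -1.78], [-0.15, 0.85, 1.44, -0.17, 1.64, -1.75], [-0.14, 0.91, 1.36, -0.18, 1.76, -1.75]]
2 0.6 [[-0.29, 0.5, 2.1, -0.0, 0.54, -1.94], [-0.23, 0.55, 1.89, -0.09, 0.94, -1.82], [-0.18, 0.66, 1.65, -0.13, 1.3, -1.78], [-0.17, 0.7, 1.59, -0.13, 1.38, -1.77]]
2 0.3 [[-0.29, 0.5, 2.1, -0.0, 0.54, -1.94], [-0.25, 0.5, 1.97, -0.06, 0.79, -1.87], [-0.22, 0.54, 1.82, -0.08, 1.02, -1.82], [-0.21, 0.55, 1.78, -0.09, 1.07, -1.81]]
```

```bash
python3 - <<'E'
from h import *
o,yaw=json.load(open("rig.json")); h=rig([0,.235,.213],o,yaw)
def P(d,r=.066,z=.213):
    d=np.radians(d); return np.r_[h[:2]+r*np.array([np.cos(d),np.sin(d)]),z]
ori=down(yaw+np.pi/2)
env.gripper_to(0)
env.goto(P(68,z=.29),ori); print(telemetry.get_state()["time"])
print(env.move_linear(P(68),v=.1,max_force=8))
d=68; hit=False; ref=telemetry.get_state()["force"]
while d>-215 and not hit:
    d-=12; hit=env.move_linear(P(d),v=.08,max_force=18)
    s=telemetry.get_state(); f=s["force"]
    print(d,hit,np.round(f,1),round(s["time"],2))
print(np.degrees(np.arctan2(*(s["tool_pos"]-h)[1::-1])))
c=eyes.capture("top"); cv2.imwrite("pics/t1.png",cv2.resize(c["img"][195:335,60:260,::-1],(800,560)))
E
```

```text
2.3083
False
56 False [-0.2  0.7 -0.9] 3.55
44 False [ 0.1  0.3 -0. ] 3.88
32 False [ 0.1  0.1 -0. ] 4.2
20 False [-0.2  0.1 -0. ] 4.53
8 False [-0.7 -0.6  0.8] 4.85
-4 False [1.1 0.4 0.8] 5.17
-16 False [-0.3 -1.2 -0.1] 5.5
-28 False [-0.  -0.4 -0.2] 5.83
-40 False [-0.6  0.2  0.1] 6.15
-52 False [0.7 0.1 0.7] 6.47
-64 False [ 0.4  0.6 -0.3] 6.8
-76 False [1.2 0.4 0.3] 7.12
-88 False [-0.2  0.3 -0.3] 7.45
-100 False [ 0.8 -0.6  0.2] 7.78
-112 False [-0.3 -0.4 -0.5] 8.1
-124 False [-0.   0.  -0.4] 8.43
-136 False [ 0.1 -0.1  0.3] 8.75
-148 False [-0.3 -0.7  0.2] 9.07
-160 True [  6.6 -12.1   3.6] 9.33
-159.01624155089593
```

View pics/t1.png

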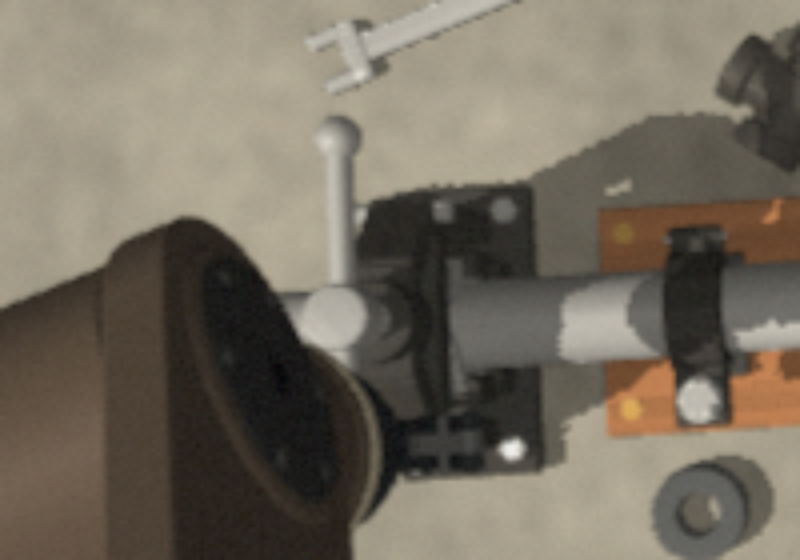

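The bar now lies across the pipe with a ball at (338,137) in the crop. It turned about 218° (3.8 rad) and then stopped hard, which fits the jaw bearing. I'll push again to confirm, then tap the bolts.

```bash
python3 - <<'E'
from h import *
o,yaw=json.load(open("rig.json")); h=rig([0,.235,.213],o,yaw)
def P(d,r=.066,z=.213):
    d=np.radians(d); return np.r_[h[:2]+r*np.array([np.cos(d),np.sin(d)]),z]
ori=down(yaw+np.pi/2)
p0=telemetry.get_state()["tool_pos"]
print(env.move_linear(P(-175),v=.04,max_force=25)); env.wait(.3)
s=telemetry.get_state(); print("moved",s["tool_pos"]-p0,s["force"])
env.move_linear(P(-140),v=.1); env.move_linear(P(-140,z=.29),v=.2)
for i in range(3):
    b=rig([*BL[i],0],o,yaw)
    q=b+[0,0,.29] if i==0 else b+[0,0,.125]
    env.goto(q,ori) if i==0 else env.move_linear(q,v=.15)
    if i==0: env.move_linear(b+[0,0,.125],v=.2)
    env.wait(.2)
    hit=env.move_linear(b+[0,0,.094],v=.02,max_force=8)
    s=telemetry.get_state(); print(i,hit,s["tool_pos"].round(4),s["force"].round(1),round(s["time"],2))
    env.wait(.1); s=telemetry.get_state(); print(s["tool_pos"].round(4),s["force"].round(1))
    env.move_linear(b+[0,0,.125],v=.1)
E
```

```text
True
moved [ 4.81387634e-05  4.61452351e-05 -4.31803669e-06] [  4.26846824 -14.27940141   7.40824318]
0 True [0.4573 0.1008 0.0991] [-1.7 -0.4 15.1] 13.69
[0.4573 0.1008 0.0992] [-2.5 -0.7 12.7]
1 True [ 0.4666 -0.0038  0.1041] [-2.5  0.8 14.1] 16.27
[ 0.4666 -0.0038  0.1042] [-2.1 -0.2 12.3]
2 True [ 0.4758 -0.1084  0.1041] [-0.9  0.1 14.1] 18.79
[ 0.4758 -0.1084  0.1041] [-2.5  1.  11.3]
```

The left bolt is loose: it gave 5 mm, while the other two stopped dead at 104 mm. Next I'll pinch the left lug.

```bash
sed -i 's/\[-.088,zg-.085\]/[-.092,zg-.085]/' h.py; python3 - <<'E'
from h import *
o,yaw=json.load(open("rig.json"))
p,r=cap_pose(0,0,o,yaw,zg=.088)
b=rig([*BL[2],.19],o,yaw); env.move_linear(b,v=.2)
env.gripper_to(.052)
env.goto(np.r_[p[:2],.19],r); env.wait(.1)
c=wrist(); cv2.imwrite("pics/w1.png",c["img"][:,:,::-1]); print(proj(c,rig([*BL[0],.1045],o,yaw)))
print(env.move_linear(p,v=.08,max_force=8))
env.gripper_to(0); s=telemetry.get_state()
print(s["gripper_width"],s["gripper_force"],s["force"],s["tool_pos"],s["time"])
E
```

```text
(np.float64(313.3476112606881), np.float64(261.1745932454634))
False
0.026925362655793237 59.28581893444061 [-5.62314806 25.58134749 13.78037594] [0.45342868 0.10194448 0.06968741] 23.275
```

View pics/w1.png

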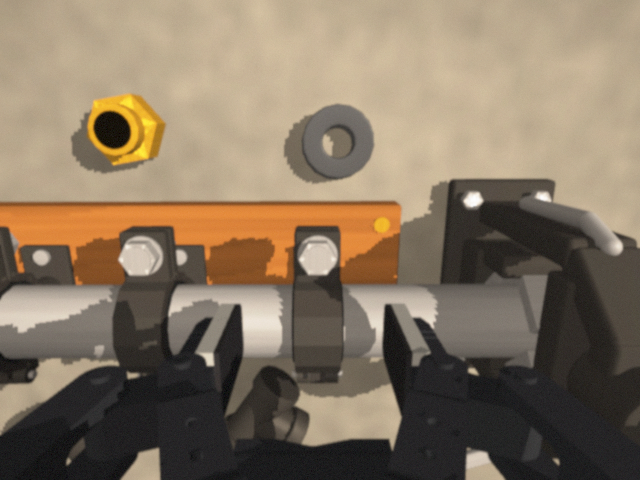

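The wrist view shows the left bolt at (318,256), where I predicted (313,261). That puts the rig about 2 mm further left and nearer the robot, which agrees with the 25 N side load. I'll correct for it and swing the cap.

```bash
python3 - <<'E'
from h import *
o,yaw=json.load(open("rig.json"))
x0=telemetry.get_state()["tool_pos"]
env.move_linear(x0+np.array([-.0,.0018,0]),v=.02)
s=telemetry.get_state(); print(s["force"].round(1),s["gripper_width"]); x0=s["tool_pos"]
o=np.array(o)+[-.002,.002]
p,_=cap_pose(0,0,o,yaw,zg=.088)
off=x0-p; print(off)
for th in np.arange(.1,.91,.1):
    p,r=cap_pose(0,th,o,yaw,zg=.088)
    # keep the grip's offset fixed in the cap frame
    Rc=R.from_rotvec(np.array([-np.sin(yaw),np.cos(yaw),0])*th)
    hit=env.move_linear(p+Rc.apply(off),r,v=.04,max_force=35)
    s=telemetry.get_state(); print(round(th,1),hit,s["force"].round(1),round(s["gripper_width"],4),round(s["gripper_force"]),round(s["time"],2))
    if hit: break
c=eyes.capture("scene"); cv2.imwrite("pics/s2.png",cv2.resize(c["img"][160:430,250:550,::-1],(666,600)))
E
```

```text
[  1.5 -26.5   0.5] 0.02697403587109665
[ 0.0020227  -0.00014984  0.00078828]
0.1 True [-6.6 -0.6 29.6] 0.0268 67 23.8
```

View pics/s2.png

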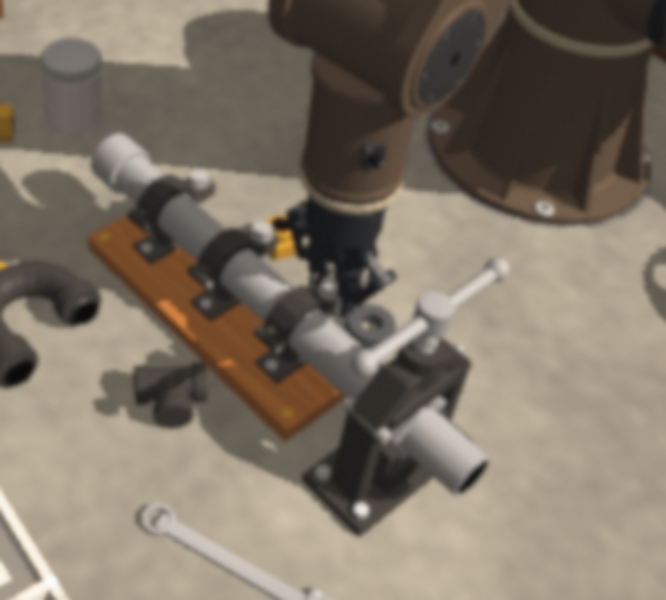

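The arm is on the left lug with the cap still shut, and the bar is unchanged. The force limit tripped, partly from the side load being released. I'll read the settled state.

```bash
python3 - <<'E'
from h import *
o,yaw=json.load(open("rig.json")); 
env.wait(.2); s=telemetry.get_state()
print(s["force"].round(1),s["wrist_torque"].round(2),s["tool_pos"].round(4),s["tcp_rot"].round(3),down(yaw+np.pi/2).round(3),s["time"])
print((R.from_rotvec(s["tcp_rot"])*R.from_rotvec(down(yaw+np.pi/2)).inv()).as_rotvec().round(4))
E
```

```text
[-2.4 -2.  19.1] [-0.25  0.49 -0.05] [0.4529 0.1021 0.0732] [ 0.137 -3.1    0.004] [ 0.138 -3.139 -0.   ] 24.05
[-0.0045  0.0381  0.0003]
```

```bash
python3 - <<'E'
from h import *
o,yaw=json.load(open("rig.json")); o=np.array(o)+[-.002,.002]
off=np.array([0.0020227,-0.00014984,0.00078828])
for th in (.045,.06,.08,.1,.13):
    p,r=cap_pose(0,th,o,yaw,zg=.088)
    Rc=R.from_rotvec(np.array([-np.sin(yaw),np.cos(yaw),0])*th)
    hit=env.move_linear(p+Rc.apply(off),r,v=.02,max_force=30)
    env.wait(.15); s=telemetry.get_state(); print(th,hit,s["force"].round(1),s["wrist_torque"].round(2),(s["tool_pos"]-p-Rc.apply(off)).round(4),round(s["gripper_width"],4),round(s["time"],2))
    if hit: break
c=eyes.capture("scene"); cv2.imwrite("pics/s3.png",cv2.resize(c["img"][240:340,350:470,::-1],(720,600)))
E
```

```text
0.045 False [-1.3 -5.6  5.1] [-1.05  0.04  0.03] [ 0.     -0.0001  0.0002] 0.0271 24.45
0.06 False [ 1.4 -5.9 -4. ] [-0.95 -0.37  0.08] [-0.     -0.0002 -0.0002] 0.0268 24.85
0.08 False [ 1.  -5.4 -5.1] [-0.95 -0.34  0.09] [-0.     -0.0002 -0.0002] 0.0266 25.25
0.1 False [ 1.5 -5.5 -4.9] [-0.9  -0.33  0.1 ] [-0.     -0.0002 -0.0002] 0.0273 25.65
0.13 False [-0.1 -5.2 -1. ] [-0.93 -0.1   0.11] [-0.     -0.0001 -0.    ] 0.0271 26.08
```

View pics/s3.png

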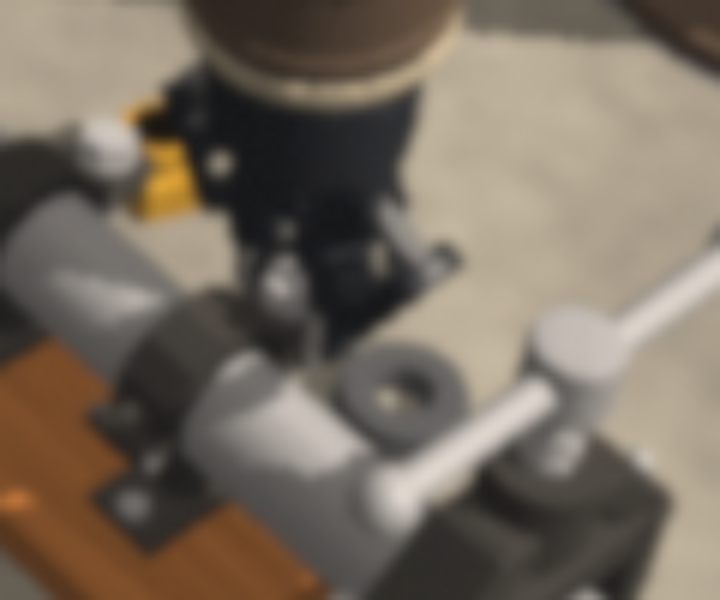

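The forces have dropped to a few newtons and the left cap ring now gapes off the pipe at around (250,370), so I'll continue the swing.

```bash
python3 - <<'E'
from h import *
o,yaw=json.load(open("rig.json")); o=np.array(o)+[-.002,.002]
off=np.array([0.0020227,-0.00014984,0.00078828])
for th in np.arange(.2,.91,.0874):
    p,r=cap_pose(0,th,o,yaw,zg=.088)
    Rc=R.from_rotvec(np.array([-np.sin(yaw),np.cos(yaw),0])*th)
    hit=env.move_linear(p+Rc.apply(off),r,v=.03,max_force=30)
    s=telemetry.get_state(); print(round(th,2),hit,s["force"].round(1),round(s["gripper_width"],4),round(s["time"],2))
    if hit: break
env.wait(.5); s=telemetry.get_state(); print(s["force"].round(1),s["joint_vel"].round(4),s["gripper_force"])
c=eyes.capture("scene"); cv2.imwrite("pics/s4.png",cv2.resize(c["img"][200:380,300:540,::-1],(800,600)))
E
```

```text
0.2 False [-0.6 -4.9 -0.9] 0.0269 26.5
0.29 False [-0.2 -4.4 -0.8] 0.0264 26.92
0.37 False [-0.5 -5.2 -1. ] 0.027 27.33
0.46 False [-0.6 -6.   0.4] 0.0268 27.75
0.55 False [-0.5 -4.9  0.3] 0.027 28.17
0.64 False [-1.5 -5.9  1.4] 0.0261 28.58
0.72 False [-2.2 -5.4  1.3] 0.0271 29.0
0.81 False [-2.1 -5.1  4. ] 0.0268 29.42
0.9 False [-2.  -4.8  5. ] 0.027 29.83
[-1.4 -4.8  2.7] [ 0.0006 -0.001   0.0031 -0.0013  0.0007 -0.0004] 59.855974316596985
```

View pics/s4.png

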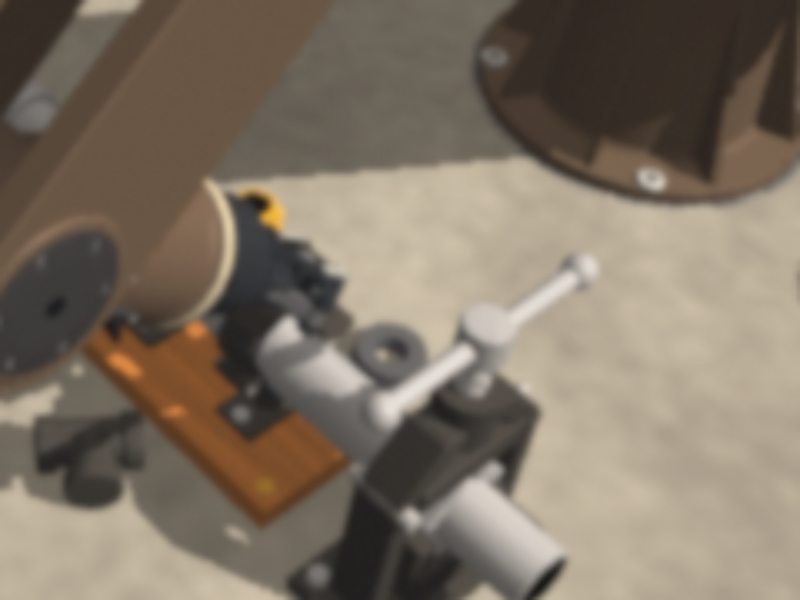

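The gripper is still holding 27 mm at about 0.9 rad with the ring raised off the pipe at (270,320). The vise bar is unmoved and the washers and union are in place, so I'm handing in.

```bash
python3 - <<'E'
from h import *
print(env.job_done())
E
```

```text
the job is handed in; nothing more can be done
None
```

I turned the vise handle to its hard stop and tapped the bolts left, middle, right; the left one was loose. I handed in holding its cap about 0.9 rad open by the arm's position, and the judge's result was not shown.

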